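# Clamp a slate tablet with an eccentric cam

## Robot

A 6-joint arm with a two-finger parallel gripper is mounted at the origin on the work surface. World frame = base frame: x ahead of the robot, y to its left, z up, the work surface at z = 0. Lengths are in mm, angles in rad, forces in N, time in s.
With the tool pointing down it reaches from about 275 to 750 mm from the base axis. Payload 10.2 kg.
Tool frame: the origin (TCP) lies between the finger pads; the fingertips stand 17 mm ahead of it and the grasp point (between the pads) lies 2 mm behind it (tips_ahead is the distance from the TCP to the fingertips, in mm); z points along the fingers, y is the line along which they close (so a half turn about z gives the same grasp; the last joint's range is limited). The gripper opens to 85 mm and grips with 20 to 120 N. Pads are 22 mm wide; open, the fingers measure 114 mm over their backs; the gripper's body (76 mm by 85 mm) begins 54 mm behind the grasp point. The pads swing forward as they close: fully open they stand 13 mm farther back than shut.
Start: joints at [0.88, 0.313, 1.498, -0, 1.331, -0.223], TCP at [236.748, 468.595, 209.294] pointing down, gripper open.
Joint ranges: [-2.94, 2.94], [-0.97, 2.17], [0.19, 2.56], [-1.23, 4.37], [0.02, 3.11], [-2.88, 2.88]. Speed limits (rad/s): [2.39, 2.39, 3.01, 3.14, 3.14, 3.14].

## Interface

Orientations are given as a unit quaternion [w, x, y, z].
In Python, from rig import sense, capture, finish_job, boxes_of, tips_ahead gives the robot as it stands.
- The arm moves only by the tool drive_tool, never from a script. Its argument "commands" is text: rows parted by semicolons, each of 7 numbers parted by spaces: the shift along the world's x, y, z in units of 0.1 m (1.0 is 0.1 m), then the turn, a rotation vector about the world's x, y, z in units of pi/4 rad (1.0 is pi/4 rad), then the opening in per cent of the stroke, from 0 (shut) to 100 (fully open). A call has 1 to 20 rows; each row shifts and turns the commanded pose from where the row before left it; what a row does not reach is not made up. A row lasts 1/12 s, in which the tool goes at most 41.7 mm and 7.16 degrees, less where a joint would pass 70% of its speed; a pose out of reach is approached as far as the arm can. A call with a number of a shift or a turn outside -1 to 1 is refused whole. A call with a gripper value outside its range is refused whole. The fingers move at their own pace and stop on an object; "force" is the grip in N (left out, the last holds). Time passes only in rows, so rows that do not move let the fingers close. It gives the time, the measured TCP pose, the force, the opening and the grip force at its end, in the units of the state.
- sense(): the state, without advancing time (a new reading comes with each control period).
- capture(name): name is "side" or "top" or "wrist"; returns a dict with "pixels" (420x560x3 uint8, blue, green, red), "fov_y" (degrees; the focal length in pixels is half the picture's height over the tangent of half this angle, whatever the lens; pixels are square), "cx", "cy" (the principal point, pixels), "k1" (the pictures are not rectified: a ray, as slopes to the right and down, at radius r is drawn at 1 + k1 r^2 times it, then the intrinsics apply), "position" and "attitude" of the camera in the world; the wrist camera has in their place "tool_from_camera" (4x4, takes a point from camera to tool coordinates, whose origin is the TCP and whose axes are the flange's). Camera axes: x right, y down, z forward; pixel columns grow to the right and rows downward; lengths in mm; the calibration is good to about 2 mm. A picture is of the moment at which its call begins: read the wrist's pose just before it. There is no depth.
- finish_job(): hands the job in; it is judged then, once.
Trained networks look in a picture, given as the dict that the camera call returned (one of the last four; its "shot" number tells which), for a name from the list of things; names that differ only in an ending like _2 or _b are one class to them, and where a whole thing is asked for, a point or a joint stands for the part that bears it (a point fixed in the world has none). Each returns a list of dicts, best first, with "confidence" (0 to 1); they miss things now and then, are a little off and sometimes report something else, mostly with a low value. They report only what shows in the picture. A call takes as long as a camera call. They do not tell look-alikes from the thing itself.
- boxes_of(picture, name): "position" ([column, row] in pixels, amid what is visible of it).
The state is a dict: "time_s": time; "joints": joint angles; "dq": joint speeds; "tau": joint torques, N m; "eef_pos": TCP position; "ee_rot": TCP orientation; "force": force on the tool from outside, world axes, zero at the start; "wrist_torque": the same for the moment, N m; "grip_width": opening from 0.0 (shut) to 1.0 (fully open); "grip_force": force on a finger pad.
Only numpy, scipy, OpenCV 4.12 (cv2) and the standard library are available. Lean on these libraries where they do the work, as an engineer would, in place of code of your own. Each camera call takes 0.05 s, during which the arm holds its last target. There are 200 camera calls.

## Task

Two carving jigs lie on the slate carver's bench. In the one that holds the rectangular slate tablet, turn the eccentric cam by its lever until its lobe has pushed the tablet squarely against the back fence and bears firmly on it, so that it stays clamped when you let go. Leave the round slate in the other jig where it lies.

Things in the scene. Friction and masses are not known exactly. Their poses are not given: they have to be found in the camera images.
- tablet: Rectangular dark slate tablet, loose, 90 (x) x 120 (y) x 18 mm thick, about 0.5 kg, with chalk lines on top, lying flat in the jig 2 to 6 mm short of the fence. Origin: centre of its underside; z up; x towards the jig's back fence.
- jig: Fixed plywood board under the tablet, 260 (x) x 200 (y) x 18 mm; a twin jig and cam with the round slate lies beside it, left or right. Origin: centre of its underside on the bench, z up, x from cam to back fence. Fence 14 mm high, its face a stiffly sprung strip at x = +100 mm (gives 3 mm). End stop: 14 mm high, x = 40 to 95, face at y = -66 mm. Cam pivot at x = -27, y = 0 mm.
- cam: Wooden disc, radius 28, pivot 12 mm off its centre. Origin: pivot axis at board's top; x along the steel lever; upright round grip, 18 mm thick, 70 mm out, 30 to 72 mm up. Starts pointing to jig -y or up to 34 deg past; turns clockwise from above (2 N, 10 N clamped). Touches tablet on fence 5 deg before lever points to jig -x; firm and self-holding 5 to 15 deg past -x; stops at 25.
- disc: Round dark slate, loose, 86 mm in diameter, 18 mm thick, lying flat in the other jig: not to be moved. Origin: centre of its underside, z up.
Mind the look-alikes: they are no part of the job. What is shaped like the tablet but green or red is not meant.

How it is judged (in metres and radians):
At the end, for the whole second after the job is handed in: The cam bears on the tablet with more than 4 N, the tablet lies flat, square to the fence (within 4.5 degrees) and against it (within 2.5 mm), and tablet and cam are at rest (contact force between cam and tablet above 4 N and x of tablet in the frame of jig above 0.0525 m and angle between the x axis of tablet and the x axis of jig, either way round below 0.08 rad and angle between tablet's own z axis and vertical below 0.08 rad and linear speed of tablet below 0.01 m/s and angular speed of cam below 0.05 rad/s); the robot touches nothing.
It fails at once if the round slate is moved more than 12 mm (distance of disc from where it was at the start of the episode above 0.012 m).
It also fails if it takes over 32 s, if anything falls off the work surface, if the arm or the gripper's body presses on something with over 40 N, if the wrist force passes 120 N, or if a joint passes its speed limit or range.

## Working session

There is one attempt and no reset: what is moved stays moved. The work goes in short steps, Python scripts to look and compute and a tool call to move; the robot and the scene stay as the last step left them, time stands still between calls to the robot, and variables do not carry over. Pictures are saved under pics/ and viewed, at most 10 in all, crops included, and the job is handed in when it is done.

Besides the shell and the picture viewer there is one more tool, called after ">>>" by a JSON object that holds its "method" and its "body", one argument or row to a line. drive_tool: Moves the arm, as the interface text tells. Shifts and turns lie within -1 to 1; 1 stands for 0.1 m of shift or pi/4 rad of turn. Its arguments: {"type":"object","properties":{"commands":{"type":"string"},"force":{"type":"number"}},"required":["commands"]}

```bash
ls; mkdir -p pics
cat > h.py <<'E'
import numpy as np, cv2
from scipy.spatial.transform import Rotation as R
from rig import *
def K(p):
    f=p["pixels"].shape[0]/2/np.tan(np.radians(p["fov_y"])/2); return f
def pose(p):
    if "position" in p:
        a=np.array(p["attitude"],float)
        Rm=a if a.shape==(3,3) else R.from_quat(a,scalar_first=True).as_matrix()
        return Rm,np.array(p["position"],float)
    s=p["state"]; T=np.array(p["tool_from_camera"])
    Rt=R.from_quat(s["ee_rot"],scalar_first=True).as_matrix()
    return Rt@T[:3,:3], Rt@T[:3,3]+np.array(s["eef_pos"])
def world(p,uv,z):
    f=K(p); d=(np.array(uv,float)-[p["cx"],p["cy"]])/f
    u=d.copy()
    for _ in range(20): u=d/(1+p["k1"]*(u@u))
    Rm,t=pose(p); r=Rm@np.array([u[0],u[1],1]); return t+r*(z-t[2])/r[2]
def pix(p,X):
    Rm,t=pose(p); c=Rm.T@(np.array(X,float)-t); u=c[:2]/c[2]
    return u*(1+p["k1"]*(u@u))*K(p)+[p["cx"],p["cy"]]
def shot(n):
    s=sense(); p=capture(n); p["state"]=s; return p
E
python3 - <<'E'
from h import *
for n in ["top","side"]:
    p=shot(n); cv2.imwrite(f"pics/{n}0.png",p["pixels"])
    print(n,{k:v for k,v in p.items() if k not in("pixels","state")})
    for t in ["tablet","jig","cam","disc"]:
        for b in boxes_of(p,t): print(t,b,np.round(world(p,b["position"],{"tablet":36,"jig":18,"cam":30,"disc":36}[t])))
E
```

```text
pics
top {'fov_y': 43.732452414610606, 'cx': 271.6644132114744, 'cy': 214.1113245107741, 'k1': -0.07753189939043277, 'position': array([ 356.41243021,  131.51071117, 1278.61088765]), 'attitude': array([-0.02159217,  0.71582031, -0.69717366,  0.03292341]), 'shot': 1}
tablet {'position': [236.8, 160.2], 'confidence': 0.58} [580. 200.  36.]
tablet {'position': [130.7, 274.2], 'confidence': 0.55} [301. 443.  36.]
jig {'position': [241.0, 193.6], 'confidence': 0.96} [502. 188.  18.]
cam {'position': [240.8, 194.4], 'confidence': 0.68} [499. 188.  30.]
disc {'position': [402.6, 147.4], 'confidence': 0.77} [ 624. -201.   36.]
side {'fov_y': 56.666681285031586, 'cx': 278.3113105669856, 'cy': 212.91135705964626, 'k1': -0.027686448825679534, 'position': array([687.84877839, 668.16274069, 742.26094445]), 'attitude': array([-0.06936918,  0.18187686,  0.9252029 , -0.32574271]), 'shot': 2}
tablet {'position': [240.2, 250.8], 'confidence': 0.76} [580. 210.  36.]
tablet {'position': [368.8, 230.1], 'confidence': 0.67} [293. 267.  36.]
tablet {'position': [409.1, 307.4], 'confidence': 0.57} [317. 461.  36.]
jig {'position': [268.5, 247.2], 'confidence': 0.7} [516. 213.  18.]
cam {'position': [266.9, 228.6], 'confidence': 0.62} [503. 172.  30.]
disc {'position': [175.8, 142.9], 'confidence': 0.71} [ 629. -187.   36.]
```

View pics/top0.png

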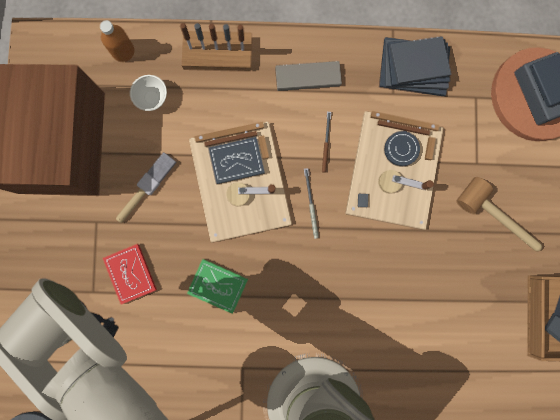

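View pics/side0.png

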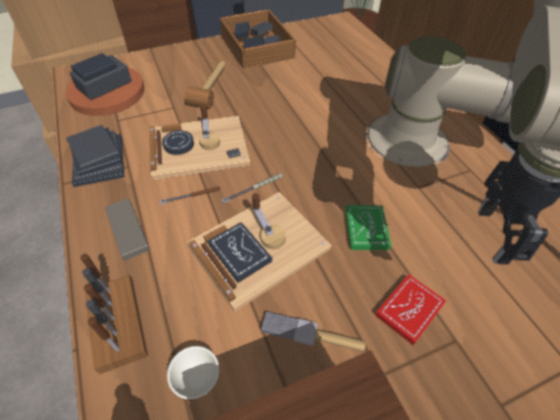

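The top view shows the slate tablet in the left jig at about (237,160), with its cam lever pointing right and the grip near (272,190). The round slate is in the right jig at (402,148). The red tablet (130,274) and the green one (217,285) are look-alikes lying on the bench. The dark tablet at (237,160) is the one meant, because it is slate-coloured and sits in a jig. I'll confirm this in one enlarged crop.

Run:
```python
from h import *
p=shot("top")
c=p["pixels"][110:250,180:310]; cv2.imwrite("pics/crop1.png",cv2.resize(c,None,fx=4,fy=4,interpolation=cv2.INTER_CUBIC))
```

```text
(no output)
```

View pics/crop1.png

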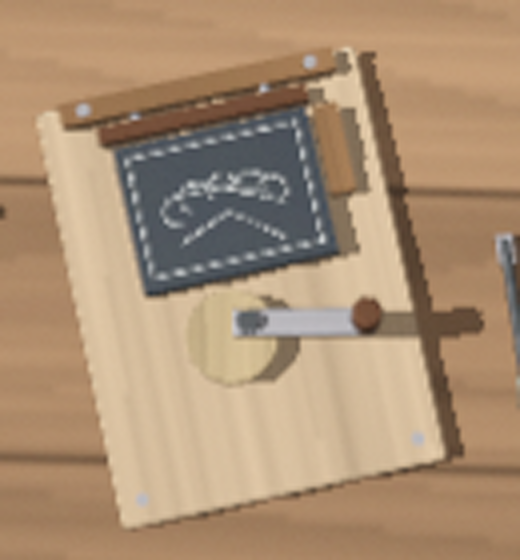

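The crop confirms it: a dark slate with chalk lines, short of the fence. Board corners are at crop (38,115), (352,50), (446,458) and (125,527). The pivot is at about (250,320) and the grip top at about (367,313).

Run:
```python
from h import *
p=shot("top")
q=lambda u,z: world(p,[u[0]/4+180-.4,u[1]/4+110-.4],z)
C=[q(u,18)[:2] for u in [(38,115),(352,50),(446,458),(125,527)]]
J=np.array([[130,100],[130,-100],[-130,-100],[-130,100]],float)
C=np.array(C); print(C.round(1))
c=C.mean(0); H=J.T@(C-c); z=(J[:,0]+1j*J[:,1]).conj()@((C-c)[:,0]+1j*(C-c)[:,1])
th=np.angle(z); print("centre",c.round(1),"yaw",np.degrees(th),"scale",abs(z)/(J**2).sum())
Rm=np.array([[np.cos(th),-np.sin(th)],[np.sin(th),np.cos(th)]])
P=c+Rm@[-27,0]; print("pivot pred",P.round(1),"seen",q((250,320),40).round(1))
g=q((367,313),90)[:2]; v=Rm.T@(g-P); print("grip",g.round(1),"in jig rel pivot",v.round(1),np.hypot(*v),np.degrees(np.arctan2(v[1],v[0])))
for a in (-90,-185,-190,-195):
    a=np.radians(a); print((P+Rm@(70*np.array([np.cos(a),np.sin(a)]))).round(1))
s=sense(); print(s["eef_pos"],R.from_quat(s["ee_rot"],scalar_first=True).as_matrix().round(3),s["grip_width"],tips_ahead if not callable(tips_ahead) else tips_ahead())
```

```text
[[634.4 319.2]
 [680.3 128.4]
 [431.2  65. ]
 [384.4 257.1]]
centre [532.6 192.4] yaw 13.92257780468193 scale 0.9880027205632674
pivot pred [506.4 185.9] seen [509.  184.8  40. ]
grip [508.7 115.9] in jig rel pivot [-14.6 -68.5] 70.06417896195984 -102.00894477389848
[523.2 118. ]
[437.2 175.1]
[436.6 181.1]
[436.4 187.2]
[236.75146783 468.59274588 209.28887289] [[-0.893  0.451 -0.   ]
 [ 0.451  0.893  0.   ]
 [ 0.    -0.    -1.   ]] 1.000127017258036 17.0
```

>>> {"method": "drive_tool", "body": {
  "commands": "0.17 -0.22 -0.03 0 0 -0.085 45;0.17 -0.22 -0.03 0 0 -0.085 45;0.17 -0.22 -0.03 0 0 -0.085 45;0.17 -0.22 -0.03 0 0 -0.085 45;0.17 -0.22 -0.03 0 0 -0.085 45;0.17 -0.22 -0.03 0 0 -0.085 45;0.17 -0.22 -0.03 0 0 -0.085 45;0.17 -0.22 -0.03 0 0 -0.085 45;0.17 -0.22 -0.03 0 0 -0.085 45;0.17 -0.22 -0.03 0 0 -0.085 45;0.17 -0.22 -0.03 0 0 -0.085 45;0.17 -0.22 -0.03 0 0 -0.085 45;0.17 -0.22 -0.03 0 0 -0.085 45;0.17 -0.22 -0.03 0 0 -0.085 45;0.17 -0.22 -0.03 0 0 -0.085 45;0.17 -0.22 -0.03 0 0 -0.085 45;0 0 0 0 0 0 45;0 0 0 0 0 0 45"
}}

```text
time_s: 2.1
eef_pos: [509.0, 115.8, 160.9]
ee_rot: [-0.0, 0.695, 0.719, -0.0]
force: [-1.0, 0.6, 0.0]
grip_width: 0.452
grip_force: 0.0
```

Run:
```python
from h import *
p=shot("wrist"); im=p["pixels"].copy()
s=p["state"]; print(s["time_s"],np.round(s["eef_pos"],1),np.degrees(R.from_quat(s["ee_rot"],scalar_first=True).as_euler("zyx")).round(1),s["grip_width"])
for X,c in (([508.7,115.9,90],(0,0,255)),([506.4,185.9,40],(0,255,0))):
    u=pix(p,X); print(u); cv2.drawMarker(im,tuple(int(a) for a in u),c,0,14,1)
cv2.imwrite("pics/w1.png",im)
```

```text
2.1 [509.  115.8 160.9] [ -91.9   -0.  -180. ] 0.4521675278896101
[278.39442748 216.90294484]
[278.64260863 121.89445995]
```

View pics/w1.png

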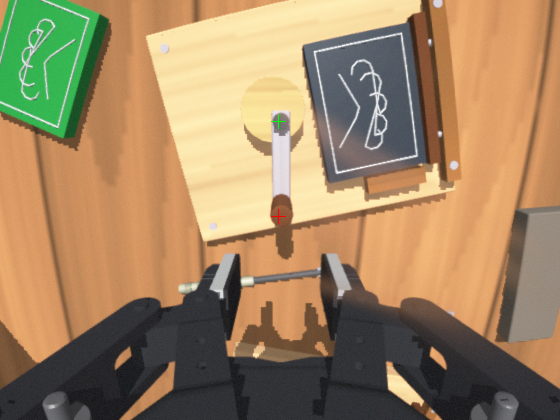

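The wrist view agrees with the top-view estimate: grip top at (281,212) and pivot at (280,118), within about 2 mm of my markers. I'll go down around the grip and cage it loosely.

>>> {"method": "drive_tool", "body": {
  "commands": "0 0 -0.15 0 0 0 45;0 0 -0.2 0 0 0 45;0 0 -0.2 0 0 0 45;0 0 -0.2 0 0 0 45;0 0 -0.13 0 0 0 45;0 0 0 0 0 0 34;0 0 0 0 0 0 34;0 0 0 0 0 0 34",
  "force": 20
}}

```text
time_s: 2.82
eef_pos: [509.1, 117.2, 74.5]
ee_rot: [0.001, 0.694, 0.72, 0.001]
force: [-0.1, -0.5, -0.1]
grip_width: 0.34
grip_force: 0.0
```

Run:
```python
import numpy as np
P=np.array([506.8,185.7]); a=np.radians(np.linspace(-88,-181,25))
X=P+70*np.c_[np.cos(a),np.sin(a)]
print(X[0],X[-1]); print("\n".join("%.2f %.2f 0 0 0 -0.086 34;"%tuple(d/100) for d in np.diff(np.round(X),axis=0)))
```

```text
[509.24296477 115.74264211] [436.81066134 186.92166845]
-0.04 0.00 0 0 0 -0.086 34;
-0.05 0.00 0 0 0 -0.086 34;
-0.05 0.01 0 0 0 -0.086 34;
-0.05 0.01 0 0 0 -0.086 34;
-0.04 0.01 0 0 0 -0.086 34;
-0.05 0.01 0 0 0 -0.086 34;
-0.04 0.02 0 0 0 -0.086 34;
-0.04 0.02 0 0 0 -0.086 34;
-0.04 0.03 0 0 0 -0.086 34;
-0.04 0.03 0 0 0 -0.086 34;
-0.04 0.03 0 0 0 -0.086 34;
-0.03 0.03 0 0 0 -0.086 34;
-0.04 0.03 0 0 0 -0.086 34;
-0.03 0.04 0 0 0 -0.086 34;
-0.02 0.04 0 0 0 -0.086 34;
-0.03 0.04 0 0 0 -0.086 34;
-0.02 0.04 0 0 0 -0.086 34;
-0.02 0.04 0 0 0 -0.086 34;
-0.02 0.05 0 0 0 -0.086 34;
-0.01 0.04 0 0 0 -0.086 34;
-0.01 0.05 0 0 0 -0.086 34;
-0.01 0.04 0 0 0 -0.086 34;
0.00 0.05 0 0 0 -0.086 34;
0.00 0.05 0 0 0 -0.086 34;
```

>>> {"method": "drive_tool", "body": {
  "commands": "-0.04 0 0 0 0 -0.086 34;-0.05 0 0 0 0 -0.086 34;-0.05 0.01 0 0 0 -0.086 34;-0.05 0.01 0 0 0 -0.086 34;-0.04 0.01 0 0 0 -0.086 34;-0.05 0.01 0 0 0 -0.086 34;-0.04 0.02 0 0 0 -0.086 34;-0.04 0.02 0 0 0 -0.086 34;-0.04 0.03 0 0 0 -0.086 34;-0.04 0.03 0 0 0 -0.086 34;-0.04 0.03 0 0 0 -0.086 34;-0.03 0.03 0 0 0 -0.086 34;-0.04 0.03 0 0 0 -0.086 34;-0.03 0.04 0 0 0 -0.086 34;-0.02 0.04 0 0 0 -0.086 34;-0.03 0.04 0 0 0 -0.086 34;-0.02 0.04 0 0 0 -0.086 34;-0.02 0.04 0 0 0 -0.086 34"
}}

```text
time_s: 4.32
eef_pos: [442.2, 160.1, 74.6]
ee_rot: [0.0, 0.981, 0.192, 0.001]
force: [0.2, -0.6, -0.4]
grip_width: 0.34
grip_force: 0.0
```

Run:
```python
from h import *
p=shot("wrist"); im=p["pixels"].copy()
cv2.imwrite("pics/w2.png",im)
```

```text
(no output)
```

View pics/w2.png

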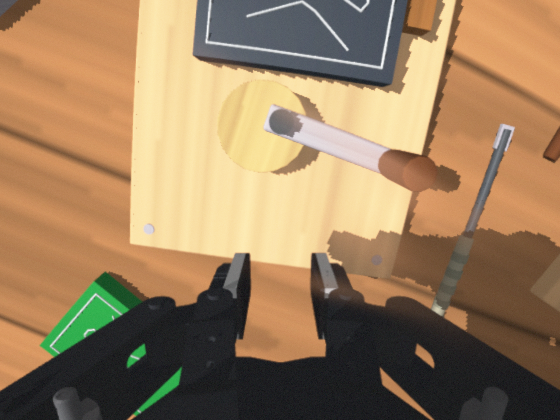

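The grip is at (420,172), outside the pads at (240–325,280), so it was missed or slipped out. I'll measure where it stands now.

Run:
```python
from h import *
p=shot("wrist"); s=p["state"]; Rm=R.from_quat(s["ee_rot"],scalar_first=True).as_matrix()
print(s["eef_pos"]); print(np.array(p["tool_from_camera"]).round(3), p["fov_y"],p["cx"],p["cy"],p["k1"])
for z in (0,17,50): print("tool z",z,pix(p,np.array(s["eef_pos"])+Rm@[0,0,z]).round())
for n,u,z in (("grip",(422,172),90),("pivot",(285,121),45)): print(n,world(p,u,z).round(1))
t=shot("top"); cv2.imwrite("pics/t2.png",cv2.resize(t["pixels"][110:270,180:330],None,fx=4,fy=4,interpolation=cv2.INTER_CUBIC))
print(pix(t,[508.7,115.9,90]),pix(t,s["eef_pos"]))
```

```text
[441.82066119 160.57012962  74.52496476]
[[   0.      -0.963   -0.271   69.873]
 [   1.       0.       0.      -0.191]
 [  -0.      -0.271    0.963 -164.181]
 [   0.       0.       0.       1.   ]] 66.17069143787087 280.15537914717453 213.15039084266562 -0.07761526923869001
tool z 0 [280. 255.]
tool z 17 [280. 243.]
tool z 50 [280. 226.]
grip [511.3 116.8  90. ]
pivot [508.7 184.7  45. ]
[271.35080738 187.86175148] [251.13026886 216.96839286]
```

View pics/t2.png

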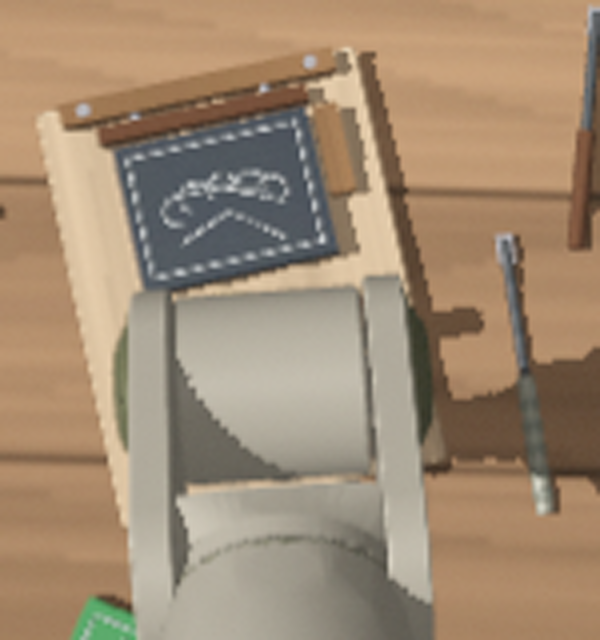

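Run:
```python
from h import *
from scipy.optimize import least_squares
print(type(tips_ahead), tips_ahead() if callable(tips_ahead) else tips_ahead)
p=shot("wrist"); t=shot("top"); s0=dict(eef_pos=[509,115.8,160.9],ee_rot=[0,.695,.719,0]); n=np.linalg.norm(s0["ee_rot"]); s0["ee_rot"]=np.array(s0["ee_rot"])/n
p0=dict(p); p0["state"]=s0
obs=[(p,(422,170)),(p0,(281,211)),(t,(271.4,187.9))]
r=least_squares(lambda X:np.r_[*[(pix(c,X)-u) for c,u in obs]],[510,116,80]); print("grip top",r.x.round(1),r.fun.round(1))
sd=shot("side"); im=sd["pixels"].copy(); im=cv2.resize(im[120:330,200:480],None,fx=2.85,fy=2.85,interpolation=cv2.INTER_CUBIC)
s=sd["state"]; e=np.array(s["eef_pos"])
for dz,c in ((0,(0,0,255)),(-17,(0,255,255)),(26,(255,0,0))):
    u=(pix(sd,e+[0,0,dz])-[200,120])*2.85; cv2.drawMarker(im,tuple(int(a) for a in u),c,0,16,1)
cv2.imwrite("pics/s2.png",im)
```

```text
<class 'float'> 17.0
grip top [511.5 122.   99.3] [-1.7  1.6  3.1  2.4 -2.6 -1.9]
```

View pics/s2.png

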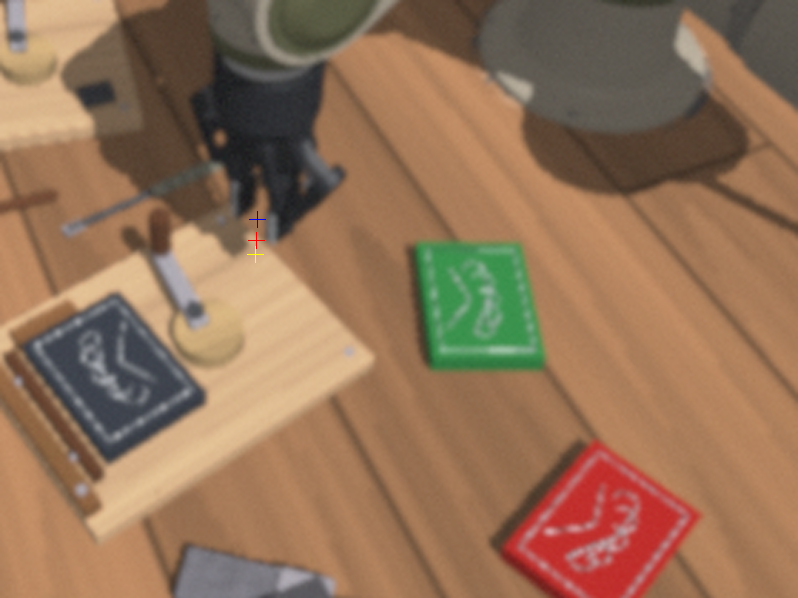

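The side view shows the fingertips at about (238,212) and (275,238). Their middle lies about 20 mm above the reported TCP (red mark), not 17 mm below it, so they passed over the grip. I'll go back and descend further, watching the force. The fingers straddle the lever, so there is clear board below them.

>>> {"method": "drive_tool", "body": {
  "commands": "0 0 0.3 0 0 0 45;0.053 -0.034 0 0 0 0.12 45;0.053 -0.034 0 0 0 0.12 45;0.053 -0.034 0 0 0 0.12 45;0.053 -0.034 0 0 0 0.12 45;0.053 -0.034 0 0 0 0.12 45;0.053 -0.034 0 0 0 0.12 45;0.053 -0.034 0 0 0 0.12 45;0.053 -0.034 0 0 0 0.12 45;0.053 -0.034 0 0 0 0.12 45;0.053 -0.034 0 0 0 0.12 45;0.053 -0.034 0 0 0 0.12 45;0.053 -0.034 0 0 0 0.12 45;0.05 -0.03 0 0 0 0.11 45;0 0 -0.15 0 0 0 45;0 0 -0.15 0 0 0 45;0 0 -0.1 0 0 0 45;0 0 -0.1 0 0 0 45;0 0 -0.05 0 0 0 45;0 0 0 0 0 0 45"
}}

```text
time_s: 6.28
eef_pos: [509.9, 115.8, 47.4]
ee_rot: [-0.001, 0.694, 0.72, -0.001]
force: [-0.1, 0.3, -0.5]
grip_width: 0.449
grip_force: 0.0
```

Run:
```python
from h import *
p=shot("wrist"); sd=shot("side"); im=cv2.resize(sd["pixels"][130:260,200:340],None,fx=3.5,fy=3.5,interpolation=cv2.INTER_CUBIC)
w=cv2.resize(p["pixels"][120:420,140:420],None,fx=1.1,fy=1.1); h=max(im.shape[0],w.shape[0])
pad=lambda a:cv2.copyMakeBorder(a,0,h-a.shape[0],0,0,cv2.BORDER_CONSTANT)
cv2.imwrite("pics/ws3.png",np.hstack([pad(im),pad(w)])); s=sd["state"]; print(s["time_s"],s["eef_pos"],s["force"])
```

```text
6.3333 [510.32651252 115.79561241  48.18548809] [0.47547658 0.27979825 0.52653403]
```

View pics/ws3.png

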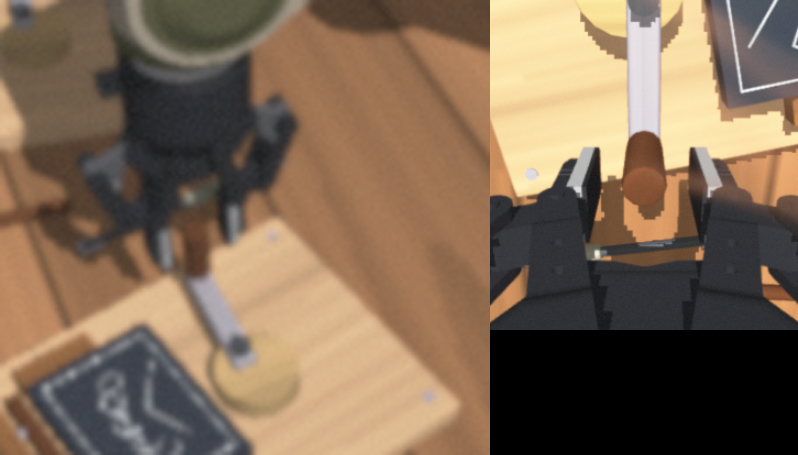

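Now the grip stands centred between the pads (wrist half, about (643,170)), with the tips overlapping its upper part. I'll go 8 mm lower, cage it and sweep.

>>> {"method": "drive_tool", "body": {
  "commands": "0 0 -0.08 0 0 0 45;0 0 0 0 0 0 32;0 0 0 0 0 0 32;0 0 0 0 0 0 32;-0.04 0 0 0 0 -0.086 32;-0.05 0 0 0 0 -0.086 32;-0.05 0.01 0 0 0 -0.086 32;-0.05 0.01 0 0 0 -0.086 32;-0.04 0.01 0 0 0 -0.086 32;-0.05 0.01 0 0 0 -0.086 32;-0.04 0.02 0 0 0 -0.086 32;-0.04 0.02 0 0 0 -0.086 32;-0.04 0.03 0 0 0 -0.086 32"
}}

```text
time_s: 7.47
eef_pos: [470.8, 126.3, 40.7]
ee_rot: [0.001, 0.879, 0.478, 0.001]
force: [1.5, -3.7, -0.2]
grip_width: 0.321
grip_force: 1.5
```

Run:
```python
from h import *
p=shot("wrist"); im=p["pixels"]
h=cv2.cvtColor(im,cv2.COLOR_BGR2HSV)
s=p["state"]; print(s["time_s"],s["eef_pos"],s["force"])
for b in boxes_of(p,"cam"): print(b, world(p,b["position"],40))
for X in ([508,185.3,45],): print(pix(p,X))
g=im[150:330,200:360]; m=((h[...,0]<14)&(h[...,1]>110)&(h[...,2]<170))[150:330,200:360].astype(np.uint8)
n,l,st,ce=cv2.connectedComponentsWithStats(m)
for i in range(1,n):
    if st[i,4]>150: print(st[i],ce[i]+[200,150])
```

```text
7.4667 [470.84086359 126.32983559  40.7486441 ] [ 1.47656297 -3.73555465 -0.22797169]
{'position': [276.6, 125.0], 'confidence': 0.77} [507.20104146 184.75392493  40.        ]
[277.28732173 123.15898251]
[  71   95   43   72 2439] [290.93357934 281.68880689]
[147 118  13  26 179] [354.43575419 280.86592179]
```

The grip is in the cage and being pushed, at about 4 N. I'll continue.

>>> {"method": "drive_tool", "body": {
  "commands": "-0.04 0.03 0 0 0 -0.086 32;-0.04 0.03 0 0 0 -0.086 32;-0.03 0.03 0 0 0 -0.086 32;-0.04 0.03 0 0 0 -0.086 32;-0.03 0.04 0 0 0 -0.086 32;-0.02 0.04 0 0 0 -0.086 32;-0.03 0.04 0 0 0 -0.086 32;-0.02 0.04 0 0 0 -0.086 32;-0.02 0.04 0 0 0 -0.086 32;-0.02 0.05 0 0 0 -0.086 32;-0.01 0.04 0 0 0 -0.086 32;-0.01 0.05 0 0 0 -0.086 32;-0.01 0.04 0 0 0 -0.086 32;0 0 0 0 0 0 32"
}}

```text
time_s: 8.73
eef_pos: [438.6, 176.5, 40.5]
ee_rot: [0.001, 0.998, 0.06, 0.0]
force: [-0.1, -5.0, 1.4]
grip_width: 0.32
grip_force: 1.9
```

```bash
cat > m.py <<'E'
from h import *
p=shot("wrist"); s=p["state"]; print(s["time_s"],s["eef_pos"],s["force"])
P=np.array([507.5,185.2]); e=np.array(s["eef_pos"])[:2]-P; print("tool rel pivot",e,np.hypot(*e),np.degrees(np.arctan2(e[1],e[0])))
im=p["pixels"]; h=cv2.cvtColor(im,cv2.COLOR_BGR2HSV)
m=((h[...,0]<14)&(h[...,1]>110)&(h[...,2]<170)).astype(np.uint8)
m[:150]=0;m[330:]=0;m[:,:200]=0;m[:,360:]=0
n,l,st,ce=cv2.connectedComponentsWithStats(m)
for i in range(1,n):
    if st[i,4]>500: print(st[i],ce[i])
pv=pix(p,[*P,45]); print("pivot px",pv)
for a in range(-165,-186,-5):
    r=np.radians(a); print(a, pix(p,[*(P+70*np.array([np.cos(r),np.sin(r)])),70]).round())
E
python3 m.py
```

```text
8.7333 [438.56806427 176.47416806  40.49782181] [-0.1451888  -4.98416536  1.42037102]
tool rel pivot [-68.93193573  -8.72583194] 69.48202578291745 -172.78551670211422
[ 270  246   44   74 2402] [290.95795171 284.09242298]
pivot px [280.40358705 123.66151949]
-165 [302. 279.]
-170 [289. 280.]
-175 [275. 280.]
-180 [262. 280.]
-185 [249. 278.]
```

The grip is at about -169° world, and the target is about -176° (jig -x plus 10°). That is roughly 8.5 mm more.

>>> {"method": "drive_tool", "body": {
  "commands": "0 0.02 0 0 0 -0.04 32;0 0.02 0 0 0 -0.04 32;0 0.02 0 0 0 -0.04 32;0 0.02 0 0 0 -0.04 32;0 0.01 0 0 0 0 32;0 0 0 0 0 0 32;0 0 0 0 0 0 32"
}}

```text
time_s: 9.37
eef_pos: [437.9, 184.7, 40.4]
ee_rot: [0.001, 1.0, -0.001, -0.001]
force: [-3.4, -9.7, 4.9]
grip_width: 0.319
grip_force: 4.9
```

```bash
python3 m.py
```

```text
9.3667 [437.9251353  184.65410516  40.40934415] [-3.36243142 -9.7225267   4.87342644]
tool rel pivot [-69.5748647   -0.54589484] 69.57700625466994 -179.550457930818
[ 270  246   44   74 2411] [291.43135628 284.18954791]
pivot px [280.05400573 123.34466437]
-165 [320. 276.]
-170 [307. 278.]
-175 [294. 280.]
-180 [280. 280.]
-185 [267. 280.]
```

The force is about 10 N, which is the clamped value, and the lever is at about -190° in the jig. I'll open, rise and look.

>>> {"method": "drive_tool", "body": {
  "commands": "0 0 0 0 0 0 50;0 0 0 0 0 0 50;0 0 0 0 0 0 50;0 0 0 0 0 0 50;0 0 0.2 0 0 0 50;0 0 0.3 0 0 0 50;0 0 0.3 0 0 0 50;0 0 0.3 0 0 0 50;-0.1 0 0.3 0 0 0 50;-0.1 0 0.2 0 0 0 50;-0.1 0 0 0 0 0 50;-0.1 0 0 0 0 0 50;0 0 0 0 0 0 50"
}}

```text
time_s: 10.5
eef_pos: [396.5, 185.9, 199.5]
ee_rot: [0.0, 1.0, -0.002, -0.001]
force: [-0.1, -0.7, 0.3]
grip_width: 0.502
grip_force: 0.0
```

Run:
```python
from h import *
p=shot("wrist"); s=p["state"]; print(s["time_s"],s["eef_pos"],s["force"])
P=np.array([507.5,185.2]); print("pivot",pix(p,[*P,45]))
for a in (-166,-171,-176,-181,-186):
    r=np.radians(a); print(a,pix(p,[*(P+70*np.array([np.cos(r),np.sin(r)])),90]).round(1))
cv2.imwrite("pics/w4.png",p["pixels"])
```

```text
10.5 [396.53063063 185.90400601 199.49882028] [-0.1212179  -0.65222151  0.30523663]
pivot [281.16853946  77.30337467]
-166 [301.6 155.3]
-171 [294.5 156.8]
-176 [287.3 157.6]
-181 [280.1 157.8]
-186 [272.9 157.4]
```

View pics/w4.png

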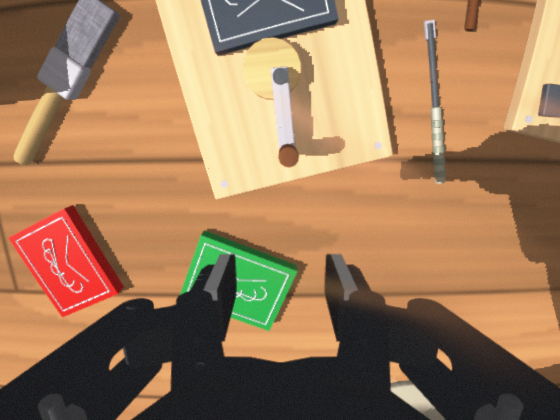

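The lever stayed put, with the grip at (289,155), i.e. about 9° past -x. The cam lobe at about (272,50) bears on the tablet. I'll use the last picture to check the tablet's fit at the fence.

Run:
```python
from h import *
t=shot("top"); cv2.imwrite("pics/t5.png",cv2.resize(t["pixels"][115:205,185:285],None,fx=6,fy=6,interpolation=cv2.INTER_CUBIC))
```

```text
(no output)
```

View pics/t5.png

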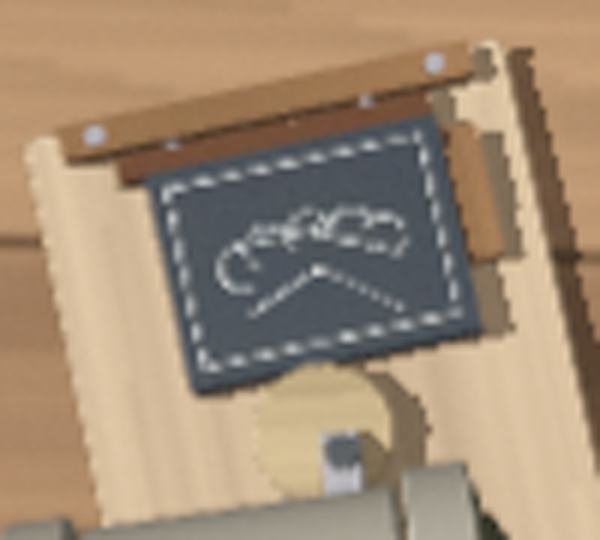

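The tablet lies parallel to the fence strip (top edge (150,178)–(435,112)) and against it, and the cam bears on its lower edge at (320,365). The robot is clear, so I'll hand in.

```bash
python3 -c "
from rig import *
print(finish_job())"
```

```text
the job is handed in; nothing more can be done
None
```

I turned the cam to about 9–10° past -x; in the last pictures the slate tablet sits square against the fence and the lever stayed put after release. I handed the job in with the robot clear and the round slate not approached, but no verdict came back.

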